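# Lower a propped stock shelf and top up its carton column

## Task

The white panel of the low orange rack is propped up at the front on a wooden wedge. Work the wedge straight back out towards its thick end in small tugs of about a centimetre, stopping for half a second after each one, so that the panel settles down level without dropping and the two cartons on it stay stacked; leave the wedge lying flat on the bench in front of the rack, clear of the panel. Then set the loose grey-and-blue carton squarely on top of the two-carton column, same way round, lowering it right down before letting go, and leave everything else where it is.

Things in the scene. Friction and masses are not known exactly. Their poses are not given: they have to be found in the camera images.
- rack: Fixed low bench rack: orange rails 36 mm high at both sides and the rear, blue stub posts 110 mm high at the rear corners, open front; 320 mm wide (y), 290 mm deep. Origin on the bench under the centre of the panel; +x to the rear (hinge), -x to the open front, +y left. The level panel covers x -120 to +120, y -131 to +131 mm.
- panel: White panel (240 deep x, 262 wide y, 18 mm thick, 1.4 to 1.9 kg, orange front edge), hinged at the rear at rack x +120 mm, 14 mm up. Origin: middle of its lower front edge; +x to the hinge. Level and fully down on its ledges its underside is 14 mm, its top 32 mm above the bench. Its front starts 32 mm up (tilt about 0.074 rad), resting on the wedge by its weight, and follows it down.
- wedge: Loose pale wooden wedge 145 x 46 mm, 180 g. Origin: centre of its underside; +x to the thin tip. From x -72.5 to -27.5 mm a block 38 mm high, outside the panel (pinch it across y); then its top slopes to 6 mm at the tip, x +72.5. 81 mm of it starts under the panel, which is down after 56 mm of travel; the tip is clear after 81 mm. Sliding it takes about 6 to 18 N.
- wedge_tip (a point): Middle of the lower edge of the wedge's thin tip, at wedge x +72.5 mm.
- carton_low: Lower carton of the column on the panel: closed grey carton with a blue band, 60 mm (x) by 110 mm (y) by 50 mm high, about 250 g. Origin at the centre of its underside; its x lies along the rack's x. It rides down with the panel.
- carton_mid: Upper carton of the column, the same kind, standing on carton_low. Origin at the centre of its underside, so its top is 50 mm above it.
- carton_new: The loose carton of the same kind (60 mm x, 110 mm y, 50 mm high, 175 to 350 g), standing on the bench to the left or right in front of the rack. Origin at the centre of its underside. Rigid; pinch it across its 60 mm width.
- parts_bin: Bystander: open blue plastic bin with steel bushes, 120 x 100 x 60 mm, origin under its centre; on the other side from the loose carton.
- air_cylinder: Bystander: square aluminium pneumatic cylinder lying on the bench, 200 mm long with its rod, 40 mm high.
- brown_box: Bystander: brown cardboard box 110 x 150 x 85 mm.
- tape_roll: Bystander: amber tape roll lying flat, 100 mm across, 45 mm high.
- oil_bottle: Bystander: yellow bottle with a red cap, 64 mm across, 160 mm tall.
- wrench: Bystander: steel wrench, 180 mm long, lying flat at the right.
- bearing_block: Bystander: dark steel bearing block, 40 x 80 x 40 mm, standing on the panel near the hinge, behind the column; it rides down with the panel.
Things that resemble listed ones, but are neither listed nor needed, are in the scene too. There is more than one size of the wedge; the one meant has the size given above.

How it is judged:
On the way, in this order (a step that is already met when the one before it is completed fails the run):
1. After the first tugs the panel has come a little way down (tilt 0.034 to 0.061) and panel and wedge stand still for a moment (angle between panel's own z axis and vertical between 0.034 and 0.061 rad and angular speed of panel below 0.02 rad/s and linear speed of wedge below 0.008 m/s), for 0.15 s.
2. After further tugs the panel is nearly down (tilt 0.007 to 0.031) and panel and wedge stand still for a moment (angle between panel's own z axis and vertical between 0.007 and 0.031 rad and angular speed of panel below 0.02 rad/s and linear speed of wedge below 0.008 m/s), for 0.15 s.
3. The panel is down level and the wedge lies flat on the bench in front of the rack, at least 5 mm clear of the panel, let go (angle between panel's own z axis and vertical below 0.006 rad and x of wedge_tip in the frame of rack below -0.125 m and height (world z) of wedge below 0.006 m and angle between wedge's own z axis and vertical below 0.1 rad and contact force between the fingers and wedge below 0.1 N), for 0.2 s.
4. The loose carton is lowered onto the column, centred within 12 mm, to within 6 mm of touching, while still held (contact force between the fingers and carton_new above 0.5 N and horizontal distance between carton_new and carton_mid below 0.012 m and z of carton_new in the frame of carton_mid below 0.056 m).
At the end, for the whole second after the job is handed in: Panel level (tilt < 0.006); wedge flat on the bench in front, tip 5 mm clear of the panel; lower carton within 30 mm of its start, second within 8 mm and 0.1 rad of it, new one on top within 10 mm and 0.1 rad, all upright (0.05 rad), at rest; bystanders moved under 30 mm (angle between panel's own z axis and vertical below 0.006 rad and x of wedge_tip in the frame of rack below -0.125 m and height (world z) of wedge below 0.006 m and angle between wedge's own z axis and vertical below 0.1 rad and distance of each of carton_low, parts_bin, air_cylinder, brown_box, tape_roll, oil_bottle, wrench, bearing_block from where it was at the start of the episode below 0.03 m and horizontal distance between carton_mid and carton_low below 0.008 m and angle between the x axis of carton_mid and the x axis of carton_low, either way round below 0.1 rad and angle between each of carton_low, carton_mid, carton_new's own z axis and vertical below 0.05 rad and horizontal distance between carton_new and carton_mid below 0.01 m and angle between the x axis of carton_new and the x axis of carton_mid, either way round below 0.1 rad and z of carton_new in the frame of carton_mid between 0.045 and 0.055 m and linear speed of each of carton_new, wedge below 0.02 m/s); the robot touches nothing.
It fails at once if The panel drops (faster than 0.3 rad/s) (angular speed of panel above 0.3 rad/s).
It fails at once if A carton of the column tips over (more than 0.25 rad) (angle between any of carton_low, carton_mid's own z axis and vertical above 0.25 rad).
It fails at once if A bystander is moved more than 30 mm (distance of any of parts_bin, air_cylinder, brown_box, tape_roll, oil_bottle, wrench, bearing_block from where it was at the start of the episode above 0.03 m).
It also fails if it takes over 64 s, if anything falls off the work surface, if the arm or the gripper's body presses on something with over 40 N, if the wrist force passes 120 N, or if a joint passes its speed limit or range.

## Robot

A 6-joint arm with a two-finger parallel gripper is mounted at the origin on the work surface. World frame = base frame: x ahead of the robot, y to its left, z up, the work surface at z = 0. Lengths are in m, angles in rad, forces in N, time in s.
With the tool pointing down it reaches from about 0.25 to 0.775 m from the base axis. Payload 4 kg.
Tool frame: the origin (TCP) lies on the centre line of the jaws, within the pads' length; the fingertips stand 17 mm ahead of it and the grasp point (between the pads) lies 2 mm behind it; z points along the fingers, y is the line along which they close (so a half turn about z gives the same grasp; the last joint's range is limited). The gripper opens to 94 mm and grips with 3 to 60 N. Pads are 16 mm wide; open, the fingers measure 119 mm over their backs; the gripper's body (75 mm by 177 mm) begins 78 mm behind the grasp point.
Start: joints at [1.074, 0.087, 1.371, -0, 1.684, -0.103], TCP at [0.211, 0.508, 0.223] pointing down, gripper open.
Joint ranges: [-3.1, 3.1], [-0.76, 2.03], [0.27, 2.55], [-1.08, 4.22], [0.17, 2.65], [-2.57, 2.57]. Speed limits (rad/s): [2.79, 2.79, 3.14, 3.14, 3.14, 3.14].

## Interface

Orientations are given as [roll, pitch, yaw] about the fixed x, y, z axes, in that order (R = Rz(yaw) Ry(pitch) Rx(roll)).
In Python, from bench import robot gives the robot as it stands.
- The arm moves only by the tool servo_tool, never from a script. Its argument "plan" is a list of rows, each a list of 7 numbers: the shift along the tool's x, y, z normalised to -1 to 1, where 1 is 0.1 m, then the turn, a rotation vector about the tool's x, y, z normalised to -1 to 1, where 1 is pi/2 rad, then the finger opening in mm, from 0 to 94. In form: [[x, y, z, ax, ay, az, gripper], ...]. A call has 1 to 12 rows; each row is the pose to reach, as a shift and turn from the pose commanded when the call began, along the tool's axes at that moment; what a row does not reach only later rows make up. A row lasts 1/12 s, in which the tool goes at most 41.7 mm and 7.16 degrees, less where a joint would pass 70% of its speed; a pose out of reach is approached as far as the arm can. A call with a number of a shift or a turn outside -1 to 1 is refused whole. A call with a gripper value outside its range is refused whole. The fingers move at their own pace and stop on an object; the grip force is fixed at half the most. Time passes only in rows, so rows that repeat a pose let the fingers close. It gives the time, the measured TCP pose, the force, the opening and the grip force at its end, in the units of the state.
- robot.get_obs(): the state, without advancing time (a new reading comes with each control period).
- robot.snapshot(name): name is "scene" or "top"; returns the picture (420x560x3 uint8, red, green, blue); there is no depth.
- robot.camera_params(name): a dict with "camera_matrix" (3x3 intrinsics, pixels), "rvec" (rotation vector, rad) and "tvec" (3), from world to camera coordinates, as OpenCV has them. Camera axes: x right, y down, z forward; pixel columns grow to the right and rows downward; lengths in m; the calibration is good to about 2 mm. A picture is of the moment at which its call begins. camera_params takes no time and is no camera call.
- robot.close_job(): hands the job in; it is judged then, once.
Trained networks look in the newest picture that a camera, given by its name, has taken for a name from the list of things; names that differ only in an ending like _2 or _b are one class to them, and where a whole thing is asked for, a point or a joint stands for the part that bears it (a point fixed in the world has none). Each returns a list of dicts, best first, with "conf" (0 to 1); they miss things now and then, are a little off and sometimes report something else, mostly with a low value. They report only what shows in the picture. A call takes as long as a camera call. They do not tell look-alikes from the thing itself.
- robot.find_in(thing, camera): "extent" ([centre column, centre row, width, height] in pixels, round what is visible of it).
The state is a dict: "time": time; "joint_positions": joint angles; "qvel": joint speeds; "joint_torque": joint torques, N m; "tool_pos": TCP position; "ee_rot": TCP orientation; "wrist_force": force on the tool from outside, world axes, zero at the start; "wrist_torque": the same for the moment, N m; "width": finger opening in m; "finger_force": force on a finger pad.
Only numpy, scipy, OpenCV 4.12 (cv2) and the standard library are available. Lean on these libraries where they do the work, as an engineer would, in place of code of your own. Each camera call takes 0.05 s, during which the arm holds its last target. There are 200 camera calls.

## Working session

There is one attempt and no reset: what is moved stays moved. The work goes in short steps, Python scripts to look and compute and a tool call to move; the robot and the scene stay as the last step left them, time stands still between calls to the robot, and variables do not carry over. Pictures are saved under pics/ and viewed, at most 10 in all, crops included, and the job is handed in when it is done.

Besides the shell and the picture viewer there is one more tool, called after "Call:" as name(argument=value, ...), one argument or row to a line, values as JSON. servo_tool: Moves the arm, as the interface text tells. Scaled input: -1 to 1 covers 0.1 m each way for a shift and pi/2 rad each way for a turn. Its arguments: {"type":"object","properties":{"plan":{"type":"array","items":{"type":"array","items":{"type":"number"}}}},"required":["plan"]}

```bash
mkdir -p pics; python3 - <<'E'
from bench import robot
import cv2
for c in ("scene","top"):
    im=robot.snapshot(c); cv2.imwrite(f"pics/{c}0.png",im[:,:,::-1])
    p=robot.camera_params(c); print(c,p)
    for t in ["wedge","carton_new","carton_mid","panel","rack","parts_bin"]:
        print(t,[(round(d['conf'],2),[round(float(v)) for v in d['extent']]) for d in robot.find_in(t,c)][:5])
o=robot.get_obs();print(o['tool_pos'],o['ee_rot'],o['time'],o['width'])
E
```

```text
scene {'camera_matrix': array([[481.69409376,   0.        , 278.86063895],
       [  0.        , 481.69409376, 206.05911613],
       [  0.        ,   0.        ,   1.        ]]), 'rvec': array([ 0.88198436,  2.59980086, -1.00338754]), 'tvec': array([ 0.40214912, -0.17441799,  1.47359507])}
wedge [(0.88, [252, 225, 26, 26]), (0.78, [453, 235, 94, 48]), (0.61, [325, 235, 38, 29]), (0.52, [169, 270, 35, 32])]
carton_new [(0.63, [237, 150, 27, 35]), (0.62, [315, 362, 90, 103]), (0.37, [370, 278, 62, 70])]
carton_mid [(0.63, [214, 227, 48, 49]), (0.62, [223, 131, 43, 28])]
panel [(0.78, [201, 258, 146, 119])]
rack [(0.86, [190, 269, 180, 150]), (0.63, [226, 133, 44, 30])]
parts_bin [(0.96, [372, 278, 64, 70]), (0.22, [393, 370, 53, 53]), (0.17, [237, 152, 27, 35])]
top {'camera_matrix': array([[417.40100543,   0.        , 285.4191641 ],
       [  0.        , 417.40100543, 203.2949798 ],
       [  0.        ,   0.        ,   1.        ]]), 'rvec': array([ 2.17981271, -2.17105137,  0.02988842]), 'tvec': array([0.02265777, 0.50919033, 1.08804946])}
wedge [(0.97, [307, 180, 19, 26]), (0.61, [176, 330, 52, 85]), (0.58, [307, 88, 32, 19]), (0.56, [262, 237, 26, 40])]
carton_new [(0.61, [412, 236, 52, 40]), (0.44, [306, 89, 34, 19])]
carton_mid [(0.8, [302, 128, 43, 30]), (0.49, [454, 177, 23, 81])]
panel [(0.71, [308, 121, 111, 101])]
rack [(0.81, [307, 112, 137, 131])]
parts_bin [(0.9, [191, 230, 55, 54])]
[0.21105733 0.50793065 0.22255455] [ 3.14141015e+00 -6.09217467e-07  2.74782230e+00] 0.7 0.0937632538570857
```

```bash
python3 - <<'E'
import cv2
t=cv2.imread("pics/top0.png");cv2.imwrite("pics/t1.png",cv2.resize(t,(784,588),interpolation=cv2.INTER_CUBIC))
s=cv2.imread("pics/scene0.png");cv2.imwrite("pics/s1.png",cv2.resize(s,(784,588),interpolation=cv2.INTER_CUBIC))
E
```

```text
(no output)
```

View pics/t1.png

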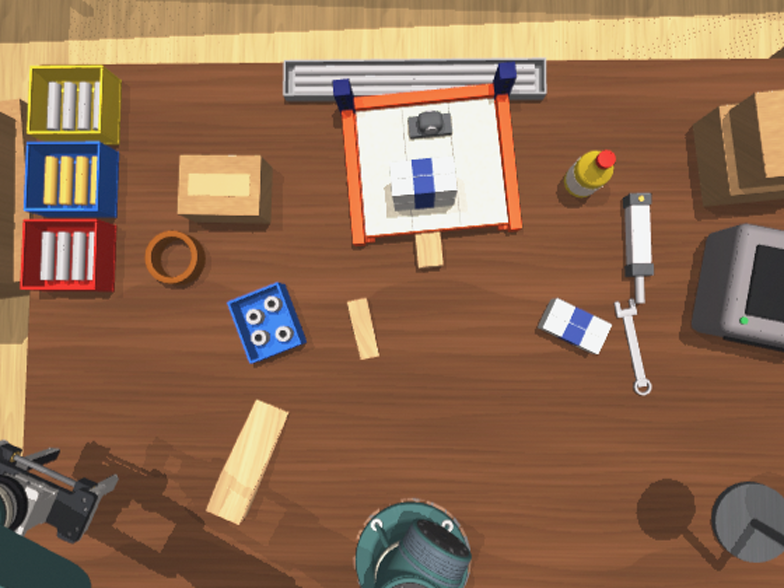

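View pics/s1.png

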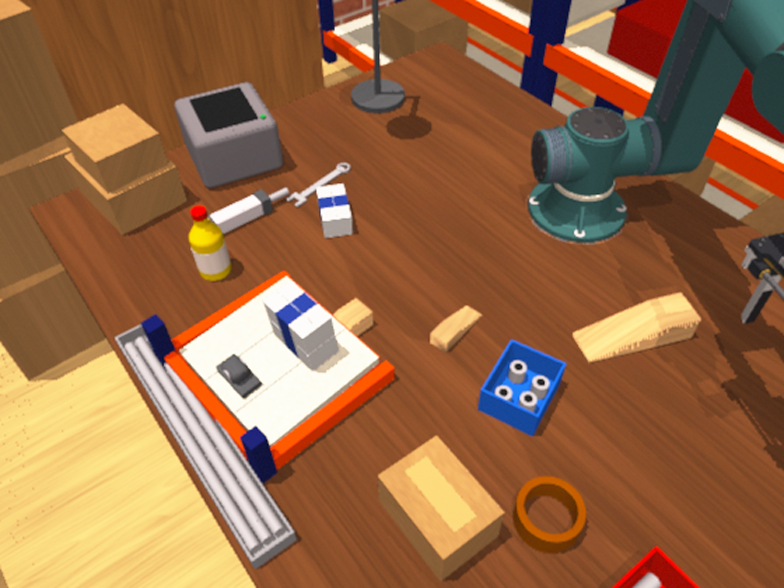

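The top view (in 560-px pixels) shows three things that could be taken for the wedge:
- the one under the panel front at (307,180)
- a small loose one at (262,237)
- a large loose one at (176,330)

The one under the panel fits the description. The loose carton is at (412,236) and the column at (302,128). Next I'll check the choice in a close crop and measure it.

```bash
cat > h.py <<'E'
import numpy as np, cv2
from bench import robot
def cam(c):
    p=robot.camera_params(c); R=cv2.Rodrigues(np.array(p['rvec']))[0]; return np.array(p['camera_matrix']),R,np.array(p['tvec']).ravel()
def w(c,uv,z):
    K,R,t=cam(c); C=-R.T@t
    uv=np.atleast_2d(uv).astype(float); d=np.c_[uv,np.ones(len(uv))]@np.linalg.inv(K).T@R
    return (C+d*((z-C[2])/d[:,2])[:,None])
def px(c,P):
    p=robot.camera_params(c); return cv2.projectPoints(np.atleast_2d(P).astype(float),p['rvec'],p['tvec'],p['camera_matrix'],None)[0][:,0]
E
python3 - <<'E'
from h import *
for c in("scene","top"):
    K,R,t=cam(c);print(c,-R.T@t)
t=cv2.imread("pics/top0.png")
def crop(u,v,n,s):
    a=cv2.resize(t[v-n:v+n,u-n:u+n],(s,s),interpolation=cv2.INTER_CUBIC)
    return a
cv2.imwrite("pics/crop1.png",np.hstack([crop(307,180,25,400),crop(412,233,30,400)]))
hsv=cv2.cvtColor(t,cv2.COLOR_BGR2HSV)
for u,v in[(307,180),(312,185),(300,205),(412,236),(405,230),(412,232)]:print((u,v),hsv[v,u])
# orange rack mask
m=((hsv[:,:,0]<12)&(hsv[:,:,1]>200)&(hsv[:,:,2]>170)).astype(np.uint8);m[:55]=0;m[180:]=0;m[:,:235]=0;m[:,380:]=0
P=np.argwhere(m)[:,::-1]
print("rack rect(z36)",cv2.minAreaRect((w("top",P,.036)[:,:2]*1000).astype(np.float32)),len(P))
E
```

```text
scene [0.98567051 0.65188206 0.98342839]
top [ 0.44340053 -0.01089953  1.11665436]
(307, 180) [ 19 102 240]
(312, 185) [ 21  97 243]
(300, 205) [ 10 141 128]
(412, 236) [115 148 191]
(405, 230) [100   3 244]
(412, 232) [114 129 194]
rack rect(z36) ((738.1802978515625, -29.450164794921875), (276.64678955078125, 313.0081481933594), 4.867127895355225) 276
```

View pics/crop1.png

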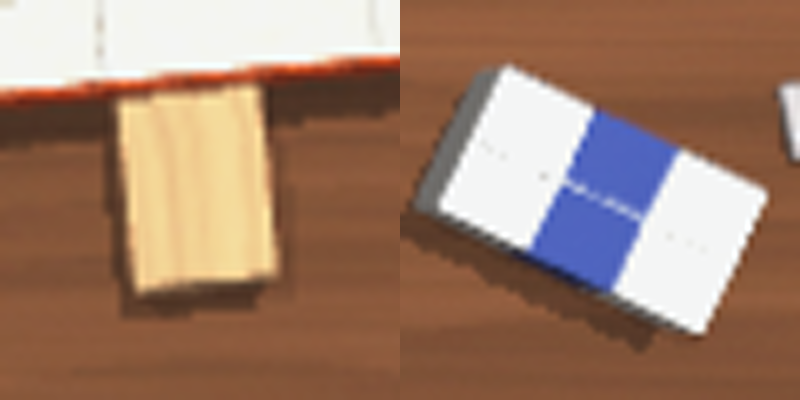

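The crop shows a wedge block with a 46-mm-wide top, its rear edge at about (299,192)-(316,189) px and its front hidden under the panel. That's the right one. The carton's top corners are sharp.

```bash
python3 - <<'E'
from h import *
a=np.array([(118,100),(263,85),(277,277),(136,295)])/8+[282-.5,155-.5]
W=w("top",a,.038);print("wedge",W.round(4))
print([round(float(np.linalg.norm(W[i]-W[(i+1)%4])),4) for i in range(4)])
e=W[[0,1]].mean(0)-W[[2,3]].mean(0);print("yaw",np.arctan2(e[1],e[0]), "rear mid",W[[2,3]].mean(0))
b=np.array([(105,65),(367,192),(303,335),(37,208)])*60/400+[382-.5,203-.5]
B=w("top",b,.05);print("carton",B.round(4),B.mean(0))
print([round(float(np.linalg.norm(B[i]-B[(i+1)%4])),4) for i in range(4)])
e=B[0]-B[1]+B[3]-B[2];print("yaw long axis",np.arctan2(e[1],e[0]))
o=robot.get_obs();print(o['joint_positions'],o['wrist_force'])
E
```

```text
wedge [[ 0.6024 -0.0037  0.038 ]
 [ 0.6074 -0.0508  0.038 ]
 [ 0.5448 -0.0554  0.038 ]
 [ 0.5388 -0.0098  0.038 ]]
[0.0473, 0.0628, 0.046, 0.0639]
yaw 0.08398706935767972 rear mid [ 0.54178404 -0.03258327  0.038     ]
carton [[ 0.4852 -0.2603  0.05  ]
 [ 0.4375 -0.3581  0.05  ]
 [ 0.3835 -0.3333  0.05  ]
 [ 0.4308 -0.2341  0.05  ]] [ 0.43421233 -0.29645254  0.05      ]
[0.1088, 0.0594, 0.1099, 0.0604]
yaw long axis 1.1215912960359062
[ 1.07388251e+00  8.71643494e-02  1.37064259e+00  1.95204395e-05
  1.68360425e+00 -1.03141260e-01] [ 0.37562784  0.51939777 -0.01960622]
```

Call:
servo_tool(
  plan=[
    [-0.6, -1, 0, 0, 0, -0.304, 94],
    [-0.6, -1, 0, 0, 0, -0.304, 94],
    [-0.6, -1, 0, 0, 0, -0.304, 94],
    [-0.6, -1, 0, 0, 0, -0.304, 94],
    [-0.6, -1, 0, 0, 0, -0.304, 94],
  ],
)

```text
time: 1.12
tool_pos: [0.2283, 0.3914, 0.2229]
ee_rot: [3.141, 0.001, -3.058]
wrist_force: [0.3, 0.3, 0.1]
width: 0.0942
finger_force: 0.0
```

Call:
servo_tool(
  plan=[
    [-0.74, -1, 0, 0, 0, 0, 94],
    [-0.74, -1, 0, 0, 0, 0, 94],
    [-0.74, -1, 0, 0, 0, 0, 94],
  ],
)

```text
time: 1.37
tool_pos: [0.3107, 0.2991, 0.2227]
ee_rot: [3.141, 0.001, -3.057]
wrist_force: [1.1, -0.1, 0.7]
width: 0.0938
finger_force: 0.0
```

Call:
servo_tool(
  plan=[
    [-0.74, -1, 0, 0, 0, 0, 94],
    [-0.74, -1, 0, 0, 0, 0, 94],
    [-0.74, -1, 0, 0, 0, 0, 94],
  ],
)

```text
time: 1.62
tool_pos: [0.3936, 0.2047, 0.2228]
ee_rot: [3.141, 0.001, -3.06]
wrist_force: [0.7, 1.7, -0.0]
width: 0.0939
finger_force: 0.0
```

Call:
servo_tool(
  plan=[
    [-0.74, -1, 0, 0, 0, 0, 94],
    [-0.74, -1, 0, 0, 0, 0, 94],
    [-0.74, -1, 0, 0, 0, 0, 94],
  ],
)

```text
time: 1.87
tool_pos: [0.476, 0.111, 0.2226]
ee_rot: [3.141, 0.001, -3.06]
wrist_force: [0.2, 1.0, 0.6]
width: 0.0943
finger_force: 0.0
```

Call:
servo_tool(
  plan=[
    [-0.74, -1, 0, 0, 0, 0, 94],
    [-0.74, -1, 0, 0, 0, 0, 94],
    [-0.74, -1, 0, 0, 0, 0, 94],
    [-0.74, -1, 0, 0, 0, 0, 94],
  ],
)

```text
time: 2.2
tool_pos: [0.5604, 0.0136, 0.2204]
ee_rot: [-3.139, -0.001, -3.067]
wrist_force: [-0.5, -0.6, 0.4]
width: 0.0942
finger_force: 0.0
```

Call:
servo_tool(
  plan=[
    [0, -0.44, 0.8, 0, 0, 0, 94],
    [0, -0.44, 0.8, 0, 0, 0, 94],
    [0, -0.44, 0.8, 0, 0, 0, 94],
    [0, -0.44, 0.8, 0, 0, 0, 94],
    [0, -0.44, 0.8, 0, 0, 0, 94],
    [0, -0.44, 0.8, 0, 0, 0, 94],
  ],
)

```text
time: 2.7
tool_pos: [0.5616, -0.024, 0.1451]
ee_rot: [-3.141, 0.004, -3.057]
wrist_force: [-0.3, -0.5, 0.4]
width: 0.0939
finger_force: 0.0
```

```bash
python3 - <<'E'
from h import *
o=robot.get_obs();print(o['tool_pos'],o['ee_rot'],o['joint_positions'])
y=o['ee_rot'][2];tx=np.array([np.cos(y),np.sin(y)]);ty=np.array([np.sin(y),-np.cos(y)])
d=np.array([.5617,-.0309])-o['tool_pos'][:2];print("dx,dy",d@tx,d@ty)
E
```

```text
[ 0.56160786 -0.02403312  0.14512568] [-3.14132014  0.00427914 -3.05721105] [-1.44047881e-01  1.38437198e-01  1.46820401e+00  7.04128239e-04
  1.53072177e+00 -1.79925195e+00]
dx,dy 0.0004869360476903902 -0.00685021525009684
```

Call:
servo_tool(
  plan=[
    [0, -0.07, 0.9, 0, 0, 0, 94],
    [0, -0.07, 0.9, 0, 0, 0, 94],
    [0, -0.07, 0.9, 0, 0, 0, 94],
    [0, -0.07, 0.9, 0, 0, 0, 94],
    [0, -0.07, 0.9, 0, 0, 0, 94],
  ],
)

```text
time: 3.12
tool_pos: [0.5622, -0.0316, 0.0549]
ee_rot: [-3.141, 0.003, -3.057]
wrist_force: [-0.0, 0.5, -0.1]
width: 0.0943
finger_force: 0.0
```

```bash
python3 - <<'E'
from h import *
cv2.imwrite("pics/a1.png",cv2.resize(robot.snapshot("scene")[140:320,150:390],(800,600),interpolation=cv2.INTER_CUBIC)[:,:,::-1])
o=robot.get_obs();print(o['tool_pos'],o['ee_rot'],o['joint_positions'])
E
```

```text
[ 0.56303361 -0.031794    0.05600123] [-3.14052907  0.00550802 -3.05718969] [-1.57114702e-01  2.04848926e-01  1.57574484e+00  2.91402675e-04
  1.35539636e+00 -1.81237255e+00]
```

View pics/a1.png

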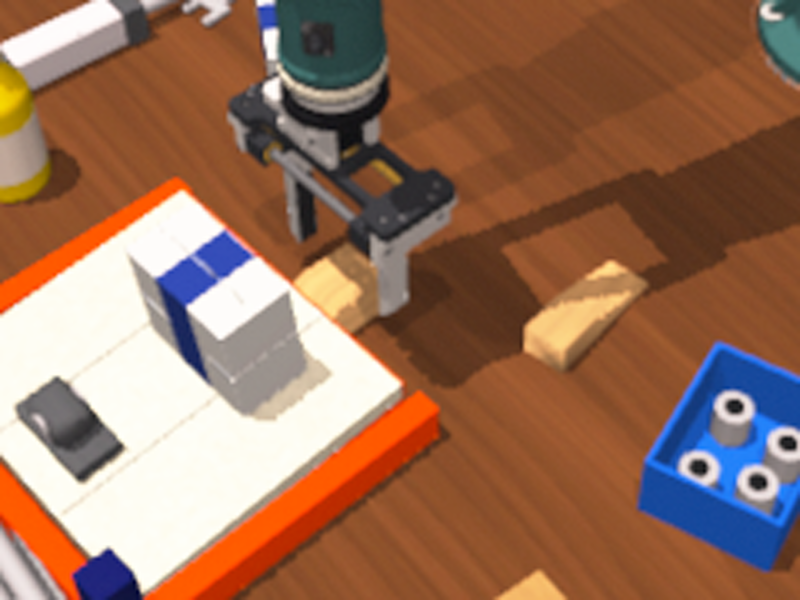

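The fingers straddle the wedge block (about 340,290 in the crop), clear of the panel and column. I'll go down and close.

Call:
servo_tool(
  plan=[
    [0, 0, 0.34, 0, 0, 0, 94],
    [0, 0, 0.34, 0, 0, 0, 94],
    [0, 0, 0.34, 0, 0, 0, 94],
    [0, 0, 0.34, 0, 0, 0, 42],
    [0, 0, 0.34, 0, 0, 0, 42],
    [0, 0, 0.34, 0, 0, 0, 42],
    [0, 0, 0.34, 0, 0, 0, 42],
    [0, 0, 0.34, 0, 0, 0, 42],
    [0, 0, 0.34, 0, 0, 0, 42],
    [0, 0, 0.34, 0, 0, 0, 42],
    [0, 0, 0.34, 0, 0, 0, 42],
  ],
)

```text
time: 4.08
tool_pos: [0.5606, -0.0314, 0.0185]
ee_rot: [3.14, -0.0, -3.058]
wrist_force: [-0.9, 2.3, 1.7]
width: 0.0461
finger_force: 30.0
```

Call:
servo_tool(
  plan=[
    [0.03, 0, 0, 0, 0, 0, 42],
    [0.07, 0, 0, 0, 0, 0, 42],
    [0.1, 0, 0, 0, 0, 0, 42],
    [0.1, 0, 0, 0, 0, 0, 42],
    [0.1, 0, 0, 0, 0, 0, 42],
    [0.1, 0, 0, 0, 0, 0, 42],
    [0.1, 0, 0, 0, 0, 0, 42],
    [0.1, 0, 0, 0, 0, 0, 42],
    [0.1, 0, 0, 0, 0, 0, 42],
    [0.1, 0, 0, 0, 0, 0, 42],
  ],
)

```text
time: 4.92
tool_pos: [0.552, -0.0328, 0.0185]
ee_rot: [3.141, 0.003, -3.058]
wrist_force: [5.7, 0.4, -2.6]
width: 0.0456
finger_force: 30.0
```

```bash
python3 - <<'E'
from h import *
im=robot.snapshot("scene")
cv2.imwrite("pics/a2.png",cv2.resize(im[140:320,150:390],(800,600),interpolation=cv2.INTER_CUBIC)[:,:,::-1])
o=robot.get_obs();print(o['tool_pos'],o['ee_rot'],o['wrist_force'],o['width'],o['finger_force'])
E
```

```text
[ 0.55194356 -0.03281686  0.01848359] [ 3.14145104e+00  2.70501323e-03 -3.05803044e+00] [ 4.72678105  1.41160887 -4.58524479] 0.046026849518794995 29.95854824781418
```

View pics/a2.png

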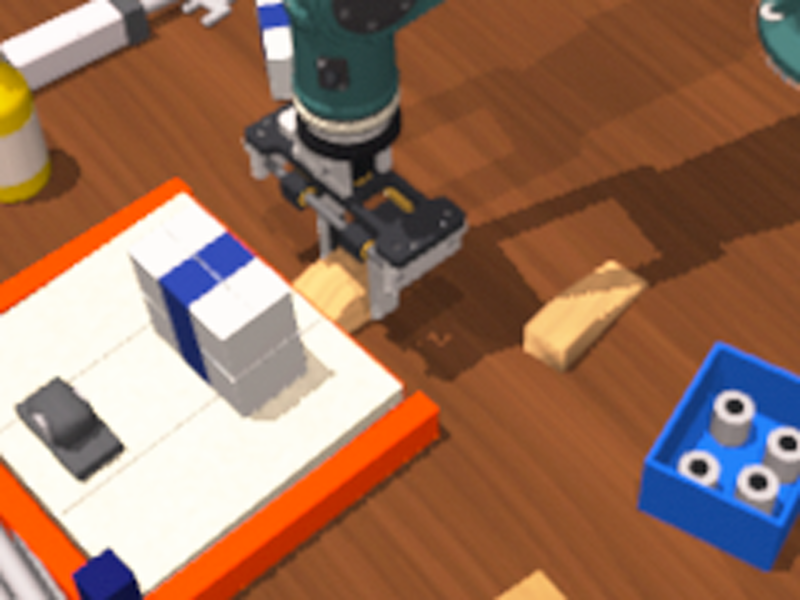

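```bash
cat > drop.py <<'E'
from h import *
# mean image shift of the column since the first picture -> drop, via ECC
def run():
    a=cv2.cvtColor(cv2.imread("pics/scene0.png"),cv2.COLOR_BGR2GRAY);b=cv2.cvtColor(robot.snapshot("scene"),cv2.COLOR_RGB2GRAY)
    sl=np.s_[198:258,182:226]
    M=np.eye(2,3,dtype=np.float32)
    c,M=cv2.findTransformECC(a[sl],b[sl],M,cv2.MOTION_TRANSLATION)
    P=np.array([.68,-.03,.1]);d=px("scene",P-[0,0,.001])-px("scene",P)
    print("shift",M[:,2],"cc",round(c,3),"per mm drop",d,"drop mm",float(M[:,2]@d[0]/(d[0]@d[0])))
if __name__=="__main__": run()
E
python3 drop.py
```

```text
shift [0.37737763 0.3066941 ] cc 0.976 per mm drop [[0.04824483 0.26723846]] drop mm 1.3583075618414058
```

Call:
servo_tool(
  plan=[
    [0.03, 0, 0, 0, 0, 0, 42],
    [0.07, 0, 0, 0, 0, 0, 42],
    [0.1, 0, 0, 0, 0, 0, 42],
    [0.1, 0, 0, 0, 0, 0, 42],
    [0.1, 0, 0, 0, 0, 0, 42],
    [0.1, 0, 0, 0, 0, 0, 42],
    [0.1, 0, 0, 0, 0, 0, 42],
    [0.1, 0, 0, 0, 0, 0, 42],
    [0.1, 0, 0, 0, 0, 0, 42],
    [0.1, 0, 0, 0, 0, 0, 42],
  ],
)

```text
time: 5.85
tool_pos: [0.5418, -0.0338, 0.0185]
ee_rot: [-3.141, 0.002, -3.058]
wrist_force: [5.1, 0.6, -4.0]
width: 0.0461
finger_force: 30.0
```

```bash
python3 drop.py
```

```text
shift [0.8249349 0.807666 ] cc 0.993 per mm drop [[0.04824483 0.26723846]] drop mm 3.466565524006458
```

Call:
servo_tool(
  plan=[
    [0.03, 0, 0, 0, 0, 0, 42],
    [0.07, 0, 0, 0, 0, 0, 42],
    [0.1, 0, 0, 0, 0, 0, 42],
    [0.1, 0, 0, 0, 0, 0, 42],
    [0.1, 0, 0, 0, 0, 0, 42],
    [0.1, 0, 0, 0, 0, 0, 42],
    [0.1, 0, 0, 0, 0, 0, 42],
    [0.1, 0, 0, 0, 0, 0, 42],
    [0.1, 0, 0, 0, 0, 0, 42],
    [0.1, 0, 0, 0, 0, 0, 42],
  ],
)

```text
time: 6.73
tool_pos: [0.5315, -0.0346, 0.0185]
ee_rot: [-3.142, 0.001, -3.058]
wrist_force: [5.1, 0.7, -4.2]
width: 0.0459
finger_force: 30.0
```

Call:
servo_tool(
  plan=[
    [0.03, 0, 0, 0, 0, 0, 42],
    [0.07, 0, 0, 0, 0, 0, 42],
    [0.1, 0, 0, 0, 0, 0, 42],
    [0.1, 0, 0, 0, 0, 0, 42],
    [0.1, 0, 0, 0, 0, 0, 42],
    [0.1, 0, 0, 0, 0, 0, 42],
    [0.1, 0, 0, 0, 0, 0, 42],
    [0.1, 0, 0, 0, 0, 0, 42],
    [0.1, 0, 0, 0, 0, 0, 42],
    [0.1, 0, 0, 0, 0, 0, 42],
  ],
)

```text
time: 7.57
tool_pos: [0.5212, -0.0355, 0.0185]
ee_rot: [-3.142, 0.001, -3.058]
wrist_force: [5.6, 0.6, -4.2]
width: 0.0457
finger_force: 30.0
```

```bash
python3 drop.py
```

```text
shift [1.8146527 1.6800947] cc 0.981 per mm drop [[0.04824483 0.26723846]] drop mm 7.275627031831727
```

Call:
servo_tool(
  plan=[
    [0.03, 0, 0, 0, 0, 0, 42],
    [0.07, 0, 0, 0, 0, 0, 42],
    [0.1, 0, 0, 0, 0, 0, 42],
    [0.1, 0, 0, 0, 0, 0, 42],
    [0.1, 0, 0, 0, 0, 0, 42],
    [0.1, 0, 0, 0, 0, 0, 42],
    [0.1, 0, 0, 0, 0, 0, 42],
    [0.1, 0, 0, 0, 0, 0, 42],
    [0.1, 0, 0, 0, 0, 0, 42],
  ],
)

```text
time: 8.37
tool_pos: [0.5108, -0.0363, 0.0186]
ee_rot: [3.142, -0.0, -3.058]
wrist_force: [2.9, 0.2, -1.6]
width: 0.046
finger_force: 30.0
```

Call:
servo_tool(
  plan=[
    [0.03, 0, 0, 0, 0, 0, 42],
    [0.07, 0, 0, 0, 0, 0, 42],
    [0.1, 0, 0, 0, 0, 0, 42],
    [0.1, 0, 0, 0, 0, 0, 42],
    [0.1, 0, 0, 0, 0, 0, 42],
    [0.1, 0, 0, 0, 0, 0, 42],
    [0.1, 0, 0, 0, 0, 0, 42],
    [0.1, 0, 0, 0, 0, 0, 42],
    [0.1, 0, 0, 0, 0, 0, 42],
  ],
)

```text
time: 9.12
tool_pos: [0.5006, -0.0372, 0.0185]
ee_rot: [3.142, -0.001, -3.058]
wrist_force: [-3.0, -0.6, 3.6]
width: 0.0457
finger_force: 30.0
```

Call:
servo_tool(
  plan=[
    [0.03, 0, 0, 0, 0, 0, 42],
    [0.07, 0, 0, 0, 0, 0, 42],
    [0.1, 0, 0, 0, 0, 0, 42],
    [0.1, 0, 0, 0, 0, 0, 42],
    [0.1, 0, 0, 0, 0, 0, 42],
    [0.1, 0, 0, 0, 0, 0, 42],
    [0.1, 0, 0, 0, 0, 0, 42],
    [0.1, 0, 0, 0, 0, 0, 42],
    [0.1, 0, 0, 0, 0, 0, 42],
  ],
)

```text
time: 9.87
tool_pos: [0.4907, -0.038, 0.0185]
ee_rot: [3.141, -0.001, -3.058]
wrist_force: [-2.3, -0.0, 3.4]
width: 0.0461
finger_force: 30.0
```

Call:
servo_tool(
  plan=[
    [0.03, 0, 0, 0, 0, 0, 42],
    [0.07, 0, 0, 0, 0, 0, 42],
    [0.1, 0, 0, 0, 0, 0, 42],
    [0.1, 0, 0, 0, 0, 0, 42],
    [0.1, 0, 0, 0, 0, 0, 42],
    [0.1, 0, 0, 0, 0, 0, 42],
    [0.1, 0, 0, 0, 0, 0, 42],
    [0.1, 0, 0, 0, 0, 0, 42],
    [0.1, 0, 0, 0, 0, 0, 42],
  ],
)

```text
time: 10.62
tool_pos: [0.4807, -0.0389, 0.0185]
ee_rot: [3.142, -0.001, -3.058]
wrist_force: [-2.7, -0.5, 3.6]
width: 0.0462
finger_force: 30.0
```

Call:
servo_tool(
  plan=[
    [0.03, 0, 0, 0, 0, 0, 42],
    [0.07, 0, 0, 0, 0, 0, 42],
    [0.1, 0, 0, 0, 0, 0, 42],
    [0.1, 0, 0, 0, 0, 0, 42],
    [0.1, 0, 0, 0, 0, 0, 42],
    [0.1, 0, 0, 0, 0, 0, 42],
    [0.1, 0, 0, 0, 0, 0, 42],
    [0.1, 0, 0, 0, 0, 0, 42],
    [0.1, 0, 0, 0, 0, 0, 42],
  ],
)

```text
time: 11.37
tool_pos: [0.4707, -0.0397, 0.0184]
ee_rot: [3.142, -0.001, -3.058]
wrist_force: [-3.0, -0.7, 3.3]
width: 0.0457
finger_force: 30.0
```

Call:
servo_tool(
  plan=[
    [0.03, 0, 0, 0, 0, 0, 42],
    [0.07, 0, 0, 0, 0, 0, 42],
    [0.1, 0, 0, 0, 0, 0, 42],
    [0.1, 0, 0, 0, 0, 0, 42],
    [0.1, 0, 0, 0, 0, 0, 42],
    [0.1, 0, 0, 0, 0, 0, 42],
    [0.1, 0, 0, 0, 0, 0, 42],
    [0.1, 0, 0, 0, 0, 0, 42],
    [0.1, 0, 0, 0, 0, 0, 42],
  ],
)

```text
time: 12.12
tool_pos: [0.4608, -0.0405, 0.0185]
ee_rot: [3.142, -0.001, -3.058]
wrist_force: [-2.3, -1.1, 3.3]
width: 0.0459
finger_force: 30.0
```

```bash
python3 drop.py; python3 - <<'E'
from h import *
im=robot.snapshot("scene")
cv2.imwrite("pics/a3.png",cv2.resize(im[140:320,150:390],(800,600),interpolation=cv2.INTER_CUBIC)[:,:,::-1])
E
```

```text
shift [2.6099432 2.4258351] cc 0.952 per mm drop [[0.04824483 0.26723846]] drop mm 10.49838831481618
```

View pics/a3.png

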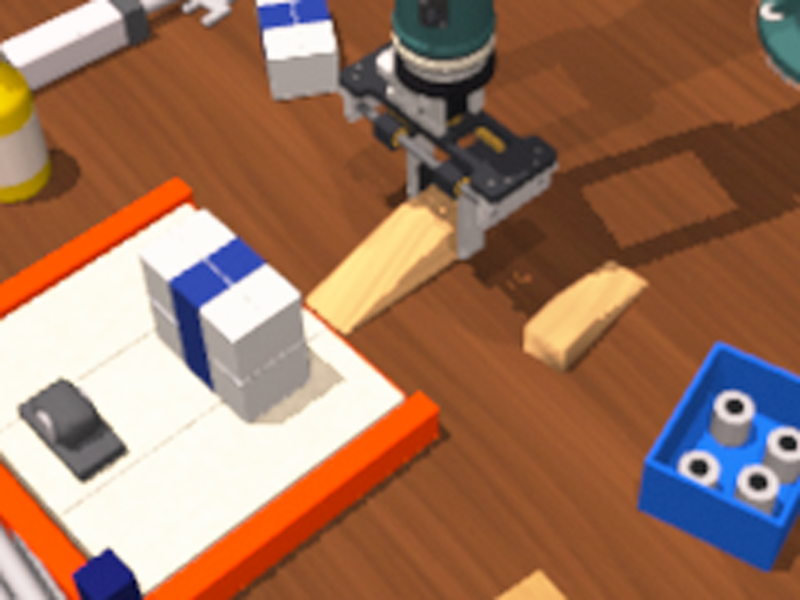

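The wedge is out and flat, with its tip at about (345,330) in the crop, visibly clear of the panel, which is level. The column still stands. I'll release, rise and turn.

Call:
servo_tool(
  plan=[
    [0, 0, 0, 0, 0, 0, 60],
    [0, 0, 0, 0, 0, 0, 66],
    [0, 0, 0, 0, 0, 0, 66],
    [0, 0, 0, 0, 0, 0, 66],
    [0, 0, 0, 0, 0, 0, 66],
    [0, 0, 0, 0, 0, 0, 66],
  ],
)

```text
time: 12.72
tool_pos: [0.4611, -0.0404, 0.0184]
ee_rot: [3.141, -0.0, -3.058]
wrist_force: [-0.3, -0.4, 0.0]
width: 0.0664
finger_force: 0.0
```

Call:
servo_tool(
  plan=[
    [0, 0, -0.4, 0, 0, 0, 66],
    [0, 0, -0.8, 0, 0, 0, 66],
    [0, 0, -1, 0, 0, 0, 66],
    [0, 0, -1, 0, 0, 0, 94],
  ],
)

```text
time: 13.05
tool_pos: [0.4649, -0.0412, 0.1247]
ee_rot: [-3.138, 0.011, -3.058]
wrist_force: [-0.1, 0.4, 0.8]
width: 0.0695
finger_force: 0.0
```

Call:
servo_tool(
  plan=[
    [0.2, -1, -0.2, 0, 0, 1, 94],
    [0.2, -1, -0.2, 0, 0, 1, 94],
    [0.2, -1, -0.2, 0, 0, 1, 94],
    [0.2, -1, -0.2, 0, 0, 1, 94],
    [0.2, -1, -0.2, 0, 0, 1, 94],
    [0.2, -1, -0.2, 0, 0, 1, 94],
    [0.2, -1, -0.2, 0, 0, 1, 94],
    [0.2, -1, -0.2, 0, 0, 1, 94],
    [0.2, -1, -0.2, 0, 0, 1, 94],
    [0.2, -1, -0.2, 0, 0, 1, 94],
    [0.2, -1, -0.2, 0, 0, 1, 94],
    [0.2, -1, -0.2, 0, 0, 1, 94],
  ],
)

```text
time: 14.05
tool_pos: [0.4489, -0.1415, 0.137]
ee_rot: [-3.14, -0.001, 1.719]
wrist_force: [-0.7, -0.1, 0.2]
width: 0.0941
finger_force: 0.0
```

Call:
servo_tool(
  plan=[
    [0, 0, 0, 0, 0, 0.339, 94],
    [0, 0, 0, 0, 0, 0.339, 94],
    [0, 0, 0, 0, 0, 0.339, 94],
    [0, 0, 0, 0, 0, 0.339, 94],
    [0, 0, 0, 0, 0, 0.339, 94],
    [0, 0, 0, 0, 0, 0.339, 94],
  ],
)

```text
time: 14.55
tool_pos: [0.449, -0.1415, 0.1371]
ee_rot: [-3.139, -0.0, 1.192]
wrist_force: [-0.2, -0.4, -0.4]
width: 0.0941
finger_force: 0.0
```

```bash
python3 - <<'E'
from h import *
t=robot.snapshot("top")[:,:,::-1];cv2.imwrite("pics/t2f.png",t)
cv2.imwrite("pics/t2.png",np.hstack([cv2.resize(t[95:155,272:332],(400,400),interpolation=cv2.INTER_CUBIC),cv2.resize(t[140:280,300:440],(400,400),interpolation=cv2.INTER_CUBIC)]))
o=robot.get_obs();print(o['tool_pos'],o['ee_rot'],o['joint_positions'],o['time'])
y=o['ee_rot'][2];tx=np.array([np.cos(y),np.sin(y)]);ty=np.array([np.sin(y),-np.cos(y)])
d=np.array([.4342,-.2965])-o['tool_pos'][:2];print("dx,dy",d@tx,d@ty)
E
```

```text
[ 0.44901471 -0.1415587   0.13727818] [-3.13965228e+00 -1.77677232e-04  1.19381704e+00] [-4.25973161e-01 -5.56216191e-02  1.68541228e+00  8.25696119e-05
  1.51374874e+00 -4.89988390e-02] 14.6
dx,dy -0.14951494849601973 0.04326155930290249
```

View pics/t2.png

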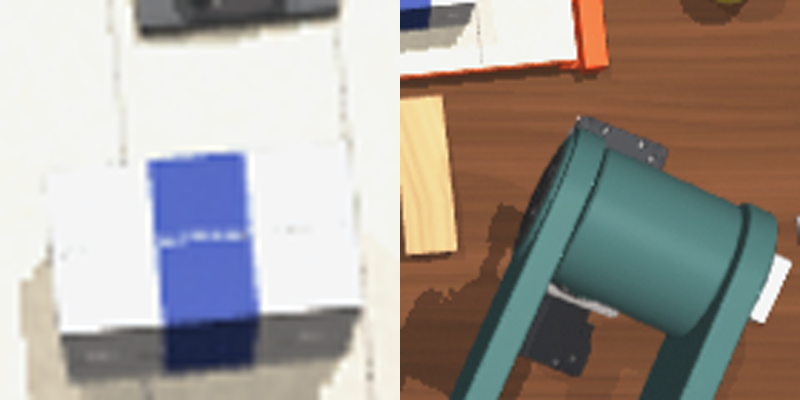

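Call:
servo_tool(
  plan=[
    [-1, 0.43, 0, 0, 0, 0, 94],
    [-1, 0.43, 0, 0, 0, 0, 94],
    [-1, 0.43, 0, 0, 0, 0, 94],
    [-1, 0.43, 0, 0, 0, 0, 94],
  ],
)

```text
time: 14.93
tool_pos: [0.4522, -0.2548, 0.1376]
ee_rot: [-3.141, 0.002, 1.189]
wrist_force: [-0.3, 0.1, -0.1]
width: 0.0944
finger_force: 0.0
```

Call:
servo_tool(
  plan=[
    [-0.49, 0, 0.2, 0, 0, 0.046, 94],
    [-0.49, 0, 0.2, 0, 0, 0.046, 94],
    [-0.49, 0, 0.2, 0, 0, 0.046, 94],
    [-0.49, 0, 0.2, 0, 0, 0.046, 94],
    [-0.49, 0, 0.2, 0, 0, 0.046, 94],
  ],
)

```text
time: 15.35
tool_pos: [0.435, -0.295, 0.1187]
ee_rot: [3.141, -0.001, 1.122]
wrist_force: [-0.3, 0.5, 0.6]
width: 0.0942
finger_force: 0.0
```

```bash
python3 - <<'E'
from h import *
f=lambda L:np.array(L)*60/400+[272-.5,95-.5]
T=w("top",f([(48,172),(360,147),(362,308),(60,332)]),.132);Bb=w("top",f([(147,160),(246,152),(258,322),(161,332)]),.132)
for n,B in(("top",T),("band",Bb)):
    print(n,B.mean(0).round(4),[round(float(np.linalg.norm(B[i]-B[(i+1)%4])),4) for i in range(4)])
    e=B[0]-B[1]+B[3]-B[2];g=B[0]-B[3]+B[1]-B[2];print(np.arctan2(e[1],e[0])-np.pi/2,np.arctan2(g[1],g[0]))
o=robot.get_obs();print(o['tool_pos'],o['ee_rot'],o['joint_positions'],o['time'])
y=o['ee_rot'][2];tx=np.array([np.cos(y),np.sin(y)]);ty=np.array([np.sin(y),-np.cos(y)])
d=np.array([.4342,-.2965])-o['tool_pos'][:2];print("dx,dy",d@tx,d@ty)
E
```

```text
top [ 0.6764 -0.0192  0.132 ] [0.1121, 0.0583, 0.1081, 0.0582]
0.07809730230671796 0.04563930637881017
band [ 0.6758 -0.0176  0.132 ] [0.0356, 0.0617, 0.0348, 0.0626]
0.09017996476396695 0.07750898297221677
[ 0.43497749 -0.29503004  0.11869794] [ 3.14138724e+00 -1.08287232e-03  1.12198118e+00] [-7.04588561e-01  7.71616092e-02  1.58919978e+00  1.10464530e-03
  1.47530655e+00 -2.55878669e-01] 15.35
dx,dy -0.0016617264482766886 -6.267875729051701e-05
```

Call:
servo_tool(
  plan=[
    [-0.02, 0, 0.4, 0, 0, 0, 94],
    [-0.02, 0, 0.87, 0, 0, 0, 94],
    [-0.02, 0, 0.87, 0, 0, 0, 94],
    [-0.02, 0, 0.87, 0, 0, 0, 94],
    [-0.02, 0, 0.87, 0, 0, 0, 56],
    [-0.02, 0, 0.87, 0, 0, 0, 56],
    [-0.02, 0, 0.87, 0, 0, 0, 56],
    [-0.02, 0, 0.87, 0, 0, 0, 56],
    [-0.02, 0, 0.87, 0, 0, 0, 56],
    [-0.02, 0, 0.87, 0, 0, 0, 56],
    [-0.02, 0, 0.87, 0, 0, 0, 56],
    [-0.02, 0, 0.87, 0, 0, 0, 56],
  ],
)

```text
time: 16.35
tool_pos: [0.4337, -0.2982, 0.0326]
ee_rot: [3.141, 0.0, 1.121]
wrist_force: [-1.7, 0.0, 5.3]
width: 0.0601
finger_force: 30.0
```

Call:
servo_tool(
  plan=[
    [0, 0, -0.2, 0, 0, 0, 56],
    [0, 0, -0.5, 0, 0, 0, 56],
    [0, 0, -0.8, 0, 0, 0, 56],
    [0, 0, -1, 0, 0, 0, 56],
    [0, 0, -1, 0, 0, 0, 56],
  ],
)

```text
time: 16.77
tool_pos: [0.4359, -0.2998, 0.1362]
ee_rot: [3.132, 0.002, 1.12]
wrist_force: [1.0, -0.9, -2.4]
width: 0.0599
finger_force: 30.0
```

Call:
servo_tool(
  plan=[
    [0, 0, -0.2, 0, 0, 0, 56],
    [0, 0, -0.5, 0, 0, 0, 56],
    [0, 0, -0.8, 0, 0, 0, 56],
    [0, 0, -0.8, 0, 0, 0, 56],
    [0, 0, -0.8, 0, 0, 0, 56],
  ],
)

```text
time: 17.18
tool_pos: [0.434, -0.2983, 0.211]
ee_rot: [3.14, 0.0, 1.12]
wrist_force: [0.2, 0.8, -3.5]
width: 0.0598
finger_force: 30.0
```

Call:
servo_tool(
  plan=[
    [1, 0.3, -0.25, 0, 0, 0, 56],
    [1, 0.3, -0.25, 0, 0, 0, 56],
    [1, 0.3, -0.25, 0, 0, 0, 56],
  ],
)

```text
time: 17.43
tool_pos: [0.5049, -0.2181, 0.2328]
ee_rot: [-3.136, -0.003, 1.121]
wrist_force: [-0.4, -0.7, -3.5]
width: 0.0597
finger_force: 30.0
```

Call:
servo_tool(
  plan=[
    [1, 0.3, 0, 0, 0, -0.339, 56],
    [1, 0.3, 0, 0, 0, -0.339, 56],
    [1, 0.3, 0, 0, 0, -0.339, 56],
    [1, 0.3, 0, 0, 0, -0.339, 56],
    [1, 0.3, 0, 0, 0, -0.339, 56],
    [1, 0.3, 0, 0, 0, -0.339, 56],
    [1, 0.3, 0, 0, 0, -0.339, 56],
  ],
)

```text
time: 18.02
tool_pos: [0.5737, -0.1436, 0.2326]
ee_rot: [-3.136, -0.003, 1.652]
wrist_force: [-0.2, 0.2, -3.2]
width: 0.0599
finger_force: 30.0
```

```bash
cat > rel.py <<'E'
from h import *
import sys
o=robot.get_obs();print(o['tool_pos'],o['ee_rot'],o['joint_positions'],o['time'],o['finger_force'])
y=o['ee_rot'][2];tx=np.array([np.cos(y),np.sin(y)]);ty=np.array([np.sin(y),-np.cos(y)])
d=np.array([.6761,-.0202])-o['tool_pos'][:2];print("dx,dy",d@tx,d@ty)
E
python3 rel.py
```

```text
[ 0.57367164 -0.14358564  0.23257762] [-3.13602082e+00 -2.55226258e-03  1.65201708e+00] [-3.41135803e-01  1.82792055e-01  1.24396162e+00  4.45015893e-05
  1.72096739e+00 -4.22357144e-01] 18.0167 29.999121129512787
dx,dy 0.11466872822762905 0.11210115277855288
```

Call:
servo_tool(
  plan=[
    [0.3, 0.3, 0, 0, 0, 0, 56],
    [0.6, 0.6, 0, 0, 0, 0, 56],
    [0.85, 0.85, 0, 0, 0, 0, 56],
    [1, 1, 0, 0, 0, 0, 56],
    [1, 1, 0, 0, 0, 0, 56],
    [1, 1, 0, 0, 0, 0, 56],
  ],
)

```text
time: 18.52
tool_pos: [0.6659, -0.0356, 0.234]
ee_rot: [-3.138, -0.0, 1.654]
wrist_force: [0.6, 0.6, -3.9]
width: 0.0599
finger_force: 30.0
```

Call:
servo_tool(
  plan=[
    [0.15, 0.12, 0, 0, 0, 0, 56],
    [0.15, 0.12, 0.1, 0, 0, 0, 56],
    [0.15, 0.12, 0.2, 0, 0, 0, 56],
    [0.15, 0.12, 0.3, 0, 0, 0, 56],
    [0.15, 0.12, 0.4, 0, 0, 0, 56],
    [0.15, 0.12, 0.4, 0, 0, 0, 56],
    [0.15, 0.12, 0.4, 0, 0, 0, 56],
    [0.15, 0.12, 0.4, 0, 0, 0, 56],
  ],
)

```text
time: 19.18
tool_pos: [0.6768, -0.0207, 0.1967]
ee_rot: [3.141, 0.0, 1.652]
wrist_force: [-0.3, 0.2, -3.5]
width: 0.0596
finger_force: 30.0
```

```bash
python3 rel.py; python3 - <<'E'
from h import *
s=robot.snapshot("scene")[:,:,::-1];t=robot.snapshot("top")[:,:,::-1]
cv2.imwrite("pics/p1.png",np.hstack([cv2.resize(s[165:265,165:265],(560,560),interpolation=cv2.INTER_CUBIC),cv2.resize(t[70:190,282:332],(233,560),interpolation=cv2.INTER_CUBIC)]))
E
```

```text
[ 0.67675188 -0.02067833  0.19665604] [3.14137771e+00 6.76586976e-05 1.65238184e+00] [-1.14227068e-01  3.79423528e-01  1.06986118e+00 -2.47268017e-05
  1.69208394e+00 -1.95815586e-01] 19.1833 29.99917298555374
dx,dy 0.0005298661323508367 -0.000610731901834299
```

View pics/p1.png

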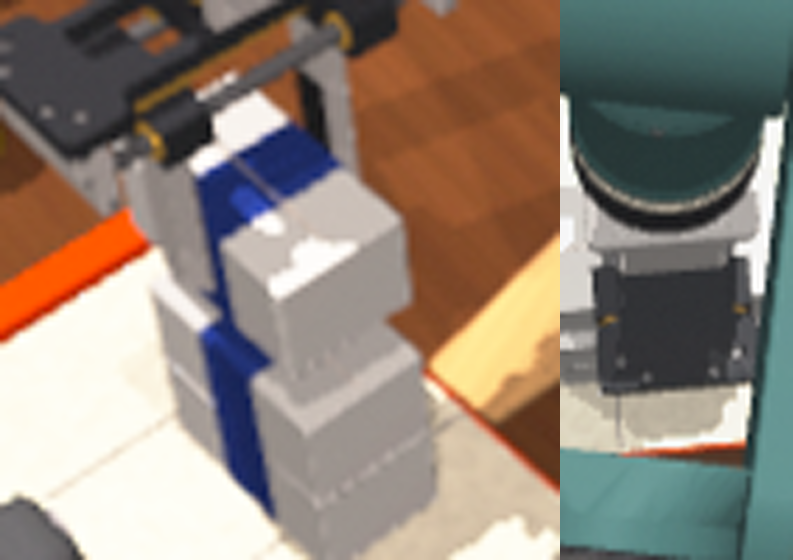

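```bash
python3 - <<'E'
from h import *
def box(c,y,z):
    e=np.array([np.cos(y),np.sin(y)]);n=np.array([-e[1],e[0]])
    return np.array([[*(c+sx*.03*e+sy*.055*n),zz] for zz in(z,z+.05) for sx,sy in((1,1),(-1,1),(-1,-1),(1,-1))])
s=cv2.imread("pics/p1.png")[:,:560].copy()
I=np.ascontiguousarray(s)
o=robot.get_obs();y=o['ee_rot'][2];tx=np.array([np.cos(y),np.sin(y)])
cn=o['tool_pos'][:2]+.0017*tx
for c,yw,z,col in((np.array([.676,-.0185]),.082,.082,(0,255,0)),(cn,y-np.pi/2,o['tool_pos'][2]-.0326,(0,0,255)),(np.array([.676,-.0185]),.082,.032,(0,255,255))):
    q=(px("scene",box(c,yw,z))-[165,165]+.5)*5.6-.5
    print(q.round(0).tolist())
    for i in range(4):
        for a,b in((i,(i+1)%4),(i+4,(i+1)%4+4),(i,i+4)): cv2.line(I,tuple(map(int,q[a])),tuple(map(int,q[b])),col,1)
cv2.imwrite("pics/p2.png",I)
E
```

```text
[[315.0, 507.0], [429.0, 429.0], [273.0, 284.0], [161.0, 355.0], [303.0, 432.0], [420.0, 354.0], [259.0, 208.0], [144.0, 279.0]]
[[291.0, 381.0], [412.0, 302.0], [248.0, 155.0], [130.0, 227.0], [277.0, 298.0], [402.0, 218.0], [233.0, 70.0], [110.0, 142.0]]
[[327.0, 576.0], [437.0, 500.0], [285.0, 356.0], [177.0, 426.0], [315.0, 507.0], [429.0, 429.0], [273.0, 284.0], [161.0, 355.0]]
```

View pics/p2.png

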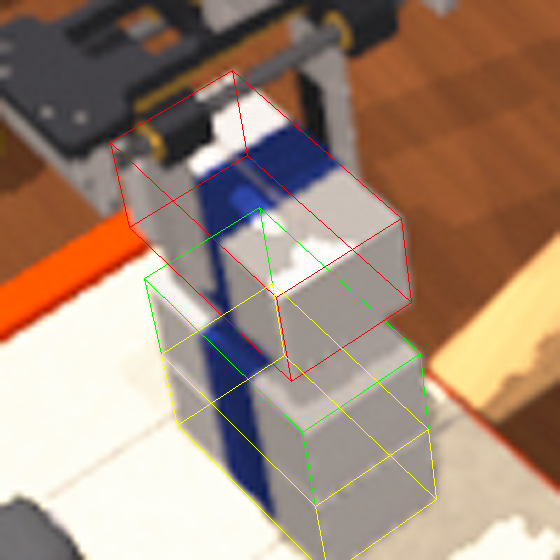

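```bash
cat > fit.py <<'E'
from h import *
from scipy.optimize import minimize
def fit(g,c0,y0,z0,z1,edges):
    def pts(p):
        e=np.array([np.cos(p[2]),np.sin(p[2])]);n=np.array([-e[1],e[0]]);c=p[:2]
        C=lambda k:np.array([*(c+k[0]*.03*e+k[1]*.055*n),(z0,z1)[k[2]]])
        return np.vstack([C(a)+(C(b)-C(a))*np.linspace(.06,.94,60)[:,None] for a,b in edges])
    def cost(q,gg):
        p=np.array([c0[0]+q[0]*1e-3,c0[1]+q[1]*1e-3,y0+q[2]*.01])
        uv=px("scene",pts(p)).astype(np.float32)
        return -cv2.remap(gg,uv[:,:1],uv[:,1:],cv2.INTER_LINEAR).mean()+.02*(q[2]/5)**2
    q=np.zeros(3)
    for s in(1.6,.8):
        gg=cv2.GaussianBlur(g,(0,0),s);gg=gg/gg.max()
        q=min((minimize(cost,q+[a,b,0],(gg,),method="Nelder-Mead",options=dict(initial_simplex=q+[a,b,0]+np.array([[0,0,0],[3,0,0],[0,3,0],[0,0,3]]))) for a in(-4,0,4) for b in(-4,0,4)),key=lambda r:r.fun).x
    return q
def main():
    s=robot.snapshot("scene").astype(np.float32)
    g=np.sqrt(sum(cv2.Sobel(s[:,:,i],cv2.CV_32F,1,0)**2+cv2.Sobel(s[:,:,i],cv2.CV_32F,0,1)**2 for i in range(3)));g=np.minimum(g,250)
    A,B,D=(1,1),(-1,1),(1,-1);v=lambda k:((*k,0),(*k,1))
    o=robot.get_obs();y=o['ee_rot'][2];cn=o['tool_pos'][:2]+.0017*np.array([np.cos(y),np.sin(y)]);zb=o['tool_pos'][2]-.0326
    col=fit(g,np.array([.676,-.0185]),.082,.032,.132,[v(A),v(B),v(D),((*A,0),(*D,0)),((*A,0),(*B,0)),((*A,1),(*B,1)),((*A,1),(*D,1))])
    new=fit(g,cn,y-np.pi/2,zb,zb+.05,[v(A),v(B),((*A,0),(*B,0)),((*A,1),(*B,1))])
    print("time",o['time'],"tool",o['tool_pos'],"column corr mm,0.01rad",col.round(1),"new corr",new.round(1))
    print("column",.676+col[0]/1e3,-.0185+col[1]/1e3,.082+col[2]/100," new",cn[0]+new[0]/1e3,cn[1]+new[1]/1e3,y-np.pi/2+new[2]/100)
main()
E
python3 fit.py
```

```text
Traceback (most recent call last):
  File "fit.py", line 26, in <module>
    main()
    ~~~~^^
  File "fit.py", line 23, in main
    new=fit(g,cn,y-np.pi/2,zb,zb+.05,[v(A),v(B),((*A,0),(*B,0)),((*A,1),(*B,1))])
  File "fit.py", line 15, in fit
    q=min((minimize(cost,q+[a,b,0],(gg,),method="Nelder-Mead",options=dict(initial_simplex=q+[a,b,0]+np.array([[0,0,0],[3,0,0],[0,3,0],[0,0,3]]))) for a in(-4,0,4) for b in(-4,0,4)),key=lambda r:r.fun).x
      ~~~^^^^^^^^^^^^^^^^^^^^^^^^^^^^^^^^^^^^^^^^^^^^^^^^^^^^^^^^^^^^^^^^^^^^^^^^^^^^^^^^^^^^^^^^^^^^^^^^^^^^^^^^^^^^^^^^^^^^^^^^^^^^^^^^^^^^^^^^^^^^^^^^^^^^^^^^^^^^^^^^^^^^^^^^^^^^^^^^^^^^^^^^^^^^^^^^
  File "fit.py", line 15, in <genexpr>
    q=min((minimize(cost,q+[a,b,0],(gg,),method="Nelder-Mead",options=dict(initial_simplex=q+[a,b,0]+np.array([[0,0,0],[3,0,0],[0,3,0],[0,0,3]]))) for a in(-4,0,4) for b in(-4,0,4)),key=lambda r:r.fun).x
           ~~~~~~~~^^^^^^^^^^^^^^^^^^^^^^^^^^^^^^^^^^^^^^^^^^^^^^^^^^^^^^^^^^^^^^^^^^^^^^^^^^^^^^^^^^^^^^^^^^^^^^^^^^^^^^^^^^^^^^^^^^^^^^^^^^^^^^^
  File "fit.py", line 10, in cost
    uv=px("scene",pts(p)).astype(np.float32)
       ~~^^^^^^^^^^^^^^^^
  File "h.py", line 10, in px
    p=robot.camera_params(c); return cv2.projectPoints(np.atleast_2d(P).astype(float),p['rvec'],p['tvec'],p['camera_matrix'],None)[0][:,0]
ValueError: time passes only in moves, steps and waits
```

```bash
sed -i 's/^import numpy as np, cv2/import numpy as np, cv2\nfrom functools import lru_cache/; s/p=robot.camera_params(c); return/p=par(c); return/; s/p=robot.camera_params(c); R/p=par(c); R/; s/^def cam(c)/@lru_cache\ndef par(c): return robot.camera_params(c)\ndef cam(c)/' h.py; python3 fit.py
```

```text
time 19.3833 tool [ 0.67726301 -0.02026082  0.19753724] column corr mm,0.01rad [-0.8  1.4  0.1] new corr [ 0.2  0.1 -2.3]
column 0.6751799874587273 -0.01714266312016922 0.08271260783462403  new 0.6772787117345032 -0.018420108110345203 0.059513283749658745
```

Call:
servo_tool(
  plan=[
    [0.015, -0.02, 0, 0, 0, 0, 56],
    [0.015, -0.02, 0.1, 0, 0, 0, 56],
    [0.015, -0.02, 0.2, 0, 0, 0, 56],
    [0.015, -0.02, 0.28, 0, 0, 0, 56],
    [0.015, -0.02, 0.28, 0, 0, 0, 56],
    [0.015, -0.02, 0.28, 0, 0, 0, 56],
    [0.015, -0.02, 0.28, 0, 0, 0, 56],
  ],
)

```text
time: 19.97
tool_pos: [0.6746, -0.0188, 0.1681]
ee_rot: [-3.141, -0.0, 1.653]
wrist_force: [-0.3, 0.8, -3.6]
width: 0.0599
finger_force: 30.0
```

Call:
servo_tool(
  plan=[
    [0, 0, 0.01, 0, 0, 0, 56],
    [0, 0, 0.02, 0, 0, 0, 56],
    [0, 0, 0.03, 0, 0, 0, 56],
    [0, 0, 0.03, 0, 0, 0, 56],
    [0, 0, 0.03, 0, 0, 0, 56],
    [0, 0, 0.03, 0, 0, 0, 56],
  ],
)

```text
time: 20.47
tool_pos: [0.6748, -0.0189, 0.1655]
ee_rot: [3.141, -0.0, 1.653]
wrist_force: [0.8, -0.1, -3.7]
width: 0.0599
finger_force: 30.0
```

```bash
python3 fit.py
```

```text
time 20.5167 tool [ 0.67482086 -0.01884852  0.16557738] column corr mm,0.01rad [-1.2  0.8 -0.2] new corr [ 0.5  0.7 -1.2]
column 0.6748252584236695 -0.017741604327679555 0.08033868571017208  new 0.675180877336009 -0.016447055434650575 0.07055160283708657
```

Call:
servo_tool(
  plan=[
    [0, 0, 0.007, 0, 0, 0, 56],
    [0, 0, 0.014, 0, 0, 0, 56],
    [0, 0, 0.014, 0, 0, 0, 56],
    [0, 0, 0.014, 0, 0, 0, 56],
    [0, 0, 0.014, 0, 0, 0, 56],
  ],
)

```text
time: 20.93
tool_pos: [0.6749, -0.0189, 0.1647]
ee_rot: [3.141, 0.0, 1.653]
wrist_force: [-0.8, 1.2, 0.6]
width: 0.0601
finger_force: 30.0
```

Contact: the wrist force rose from -3.7 to +0.6 N, so the carton is down. I'll let go and rise.

Call:
servo_tool(
  plan=[
    [0, 0, 0, 0, 0, 0, 64],
    [0, 0, 0, 0, 0, 0, 70],
    [0, 0, 0, 0, 0, 0, 80],
    [0, 0, 0, 0, 0, 0, 84],
    [0, 0, 0, 0, 0, 0, 84],
    [0, 0, 0, 0, 0, 0, 84],
  ],
)

```text
time: 21.43
tool_pos: [0.6748, -0.0188, 0.1642]
ee_rot: [3.141, -0.0, 1.653]
wrist_force: [-0.4, 0.6, 0.1]
width: 0.0838
finger_force: 0.0
```

Call:
servo_tool(
  plan=[
    [0, 0, -0.1, 0, 0, 0, 84],
    [0, 0, -0.3, 0, 0, 0, 84],
    [0, 0, -0.6, 0, 0, 0, 84],
    [0, 0, -0.9, 0, 0, 0, 84],
    [0, 0, -0.9, 0, 0, 0, 84],
  ],
)

```text
time: 21.85
tool_pos: [0.6771, -0.0191, 0.2635]
ee_rot: [3.128, 0.003, 1.653]
wrist_force: [-0.4, -0.7, 1.4]
width: 0.0837
finger_force: 0.0
```

Call:
servo_tool(
  plan=[
    [0, -1, 0, 0, 0, 0, 84],
    [0, -1, 0, 0, 0, 0, 84],
    [0, -1, 0, 0, 0, 0, 84],
    [0, -1, 0, 0, 0, 0, 84],
  ],
)

```text
time: 22.18
tool_pos: [0.5724, -0.0272, 0.2552]
ee_rot: [3.141, 0.0, 1.653]
wrist_force: [1.0, -0.2, 0.5]
width: 0.0839
finger_force: 0.0
```

Call:
servo_tool(
  plan=[
    [0, -1, 0, 0, 0, 0, 84],
    [0, -1, 0, 0, 0, 0, 84],
    [0, -1, 0, 0, 0, 0, 84],
    [0, -1, 0, 0, 0, 0, 84],
    [0, -1, 0, 0, 0, 0, 84],
    [0, -1, 0, 0, 0, 0, 84],
  ],
)

```text
time: 22.68
tool_pos: [0.4768, -0.0353, 0.2546]
ee_rot: [3.14, 0.0, 1.653]
wrist_force: [0.4, -0.1, -0.7]
width: 0.0842
finger_force: 0.0
```

```bash
python3 - <<'E'
from h import *
s=robot.snapshot("scene")[:,:,::-1];t=robot.snapshot("top")[:,:,::-1]
cv2.imwrite("pics/f.png",np.hstack([cv2.resize(s[160:285,165:265],(400,500),interpolation=cv2.INTER_CUBIC),cv2.resize(t[80:205,260:360],(400,500),interpolation=cv2.INTER_CUBIC)]))
E
```

```text
(no output)
```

View pics/f.png

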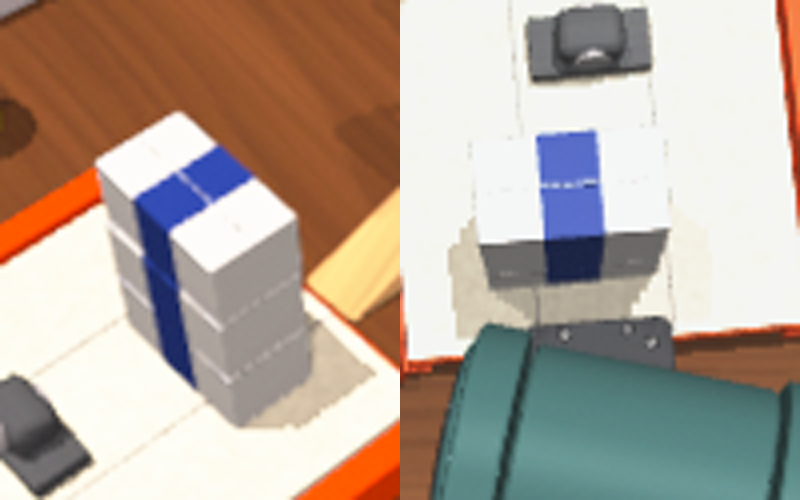

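The three cartons stand flush, with a continuous blue band at about (165,270) in the left crop. The wedge lies clear of the panel at about (350,265). I'm handing in the job.

```bash
python3 -c "
from bench import robot
print(robot.close_job())"
```

```text
the job is handed in; nothing more can be done
None
```

The job is handed in, but the hand-in returned no verdict; the last pictures showed the wedge out and flat in front of the rack, the panel level, and the third carton squarely on the column, flush to the eye (fitted to within about 2 mm just before release).

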